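Hang the rinse pail on the drying hook

ROBOT

A 6-joint arm with a two-finger parallel gripper is mounted at the origin on the work surface. World frame = base frame: x ahead of the robot, y to its left, z up, the work surface at z = 0. Lengths are in m, angles in rad, forces in N, time in s.
With the tool pointing down it reaches from about 0.275 to 0.775 m from the base axis. Payload 14.6 kg.
Tool frame: the origin (TCP) lies between the finger pads; the fingertips stand 8 mm ahead of it and the grasp point (between the pads) lies 11 mm behind it; x points along the fingers, y is the direction in which the jaws open and shut, and the axes are right-handed (so a half turn about x gives the same grasp; the last joint's range is limited). The gripper opens to 85 mm and grips with 20 to 120 N. Pads are 22 mm wide; open, the fingers measure 114 mm over their backs; the gripper's body (76 mm by 85 mm) begins 54 mm behind the grasp point. The pads swing forward as they close: fully open they stand 13 mm farther back than shut.
Start: joints at [1.174, 0.263, -0.048, 1.259, 0, 1.415], TCP at [0.126, 0.51, 0.239] pointing down, gripper open.
Joint ranges: [-2.65, 2.65], [-0.89, 1.7], [-1.18, 1.37], [-2.13, 2.11], [-1.35, 1.29], [-3.14, 3.14]. Speed limits (rad/s): [1.89, 1.89, 2.57, 2.79, 3.14, 3.14].

INTERFACE

Orientations are given as a 3x3 rotation matrix whose columns are the frame's x, y, z axes.
In Python, from cell import monitor, snapshot, order, finder gives the robot as it stands.
- The arm moves only by the shell command python3 -m pendant 'ROWS' [OPENING]. ROWS is JSON, a list of rows, each a list of 6 numbers: the shift along the tool's x, y, z in mm, then the turn, a rotation vector about the tool's x, y, z in degrees. A call has 1 to 10 rows; each row shifts and turns the commanded pose from where the row before left it, along the tool's axes as they then stand; what a row does not reach is not made up. A row lasts 1/8 s, in which the tool goes at most 62.5 mm and 10.7 degrees, less where a joint would pass 70% of its speed; a pose out of reach is approached as far as the arm can. A call with a gripper value outside its range is refused whole. OPENING is the opening, from 0 (shut) to 1 (fully open), set as the call begins (- or left out, the last holds). The fingers move at their own pace and stop on an object; the grip force is fixed at half the most. Time passes only in rows, so rows that do not move let the fingers close. It gives the time, the measured TCP pose, the force and the opening at its end, in the units of the state.
- monitor.get_state(): the state, without advancing time (a new reading comes with each control period).
- snapshot(name): name is "scene" or "top" or "wrist"; returns a dict with "frame" (480x640x3 uint8, red, green, blue), "depth" (480x640 float32, m along the optical axis (not along the pixel's ray), 0 where there is no reading), "intrinsics" (3x3 intrinsics, pixels), "world_to_cam" (4x4, takes a point from world to camera coordinates); the wrist camera has in their place "tool_from_camera" (4x4, takes a point from camera to tool coordinates, whose origin is the TCP and whose axes are the tool frame's). Camera axes: x right, y down, z forward; pixel columns grow to the right and rows downward; lengths in m; the calibration is good to about 2 mm. A picture is of the moment at which its call begins: read the wrist's pose just before it.
- order.hand_in(): hands the job in, once; it reports no verdict.
Trained networks look in a picture, given as the dict that the camera call returned (one of the last four; its "shot" number tells which), for a name from the list of things; names that differ only in an ending like _2 or _b are one class to them, and where a whole thing is asked for, a point or a joint stands for the part that bears it (a point fixed in the world has none). Each returns a list of dicts, best first, with "confidence" (0 to 1); they miss things now and then, are a little off and sometimes report something else, mostly with a low value. They report only what shows in the picture. A call takes as long as a camera call.
- finder.silhouettes(target, picture): "pixels" (480x640 bool, what is visible of it) and "rect" ([left, top, width, height] in pixels, round what is visible of it).
The state is a dict: "t": time; "q": joint angles; "dq": joint speeds; "effort": joint torques, N m; "tcp_pos": TCP position; "orientation": TCP orientation; "wrist_force": force on the tool from outside, world axes, zero at the start; "ft_torque": the same for the moment, N m; "opening": finger opening in m.
Only numpy, scipy, OpenCV 4.12 (cv2) and the standard library are available. Lean on these libraries where they do the work, as an engineer would, in place of code of your own. Each camera call takes 0.05 s, during which the arm holds its last target. There are 200 camera calls.

TASK

The little metal rinse pail with the red grip has been emptied; hang it up to dry. Swing its flat-lying bail upright, lift the pail by the red grip without tipping it over, and hook the grip over both yellow prongs of the drying stand, coming in past their free tips, so that the pail hangs still and clear above the drip tray, then let go. Leave the other pail, with the blue grip, where it is.

Things in the scene. Friction and masses are not known exactly. Their poses are not given: they have to be found in the camera images.
- pail: Loose open metal pail to hang, red grip: rim 96 mm across, foot 80, height 70, 0.3 kg. Origin: centre of underside, z up. Its 5 mm wire bail hinges about y at z = 58 mm (side wires at y = -55 and 55 mm). It starts flat, level on the +x side: grip at x = 115, z = 58 mm. It swings freely up (upright: grip at x = 0, z = 173 mm) to the other side, and falls if let go short of upright.
- grip (a point): Centre of the pail's red grip: a round sleeve, 14 mm diameter, 100 mm long, on the bail 115 mm from its hinge line. It turns freely on the wire, so fingers pinching it need not tilt as the bail swings. Axes of the bail: y along the sleeve (the pail's y), x from the hinge line outward to the grip.
- hook_seat (a point): Where the grip's centre rests on the fixed stand's two yellow prongs (8 mm thick, centres 66 mm apart, tops 7 mm below this point), 235 mm up. x along the prongs (post 110 mm off at +x; free tips at -x: the bail goes on there, pail below prongs), y across (hung grip lies along y), z up. Prongs level for x = -25 to 25 mm, rising to 17 mm above this point at x = -45 and 45; nothing higher.
- spare_pail: The other pail, of the same shape and size but with a blue grip, its bail also lying flat on its own +x side; to be left alone. Origin: centre of its underside, z up.

How it is judged:
By the outcome, as a careful person would: the job done as asked, in the order asked, and still so for the second after the job is handed in, with the robot touching nothing.
It also fails if it takes over 61 s, if anything falls off the work surface, if the arm or the gripper's body presses on something with over 40 N, if the wrist force passes 120 N, or if a joint passes its speed limit or range.

## Working session

There is one attempt and no reset: what is moved stays moved. The work goes in short steps, Python scripts to look and compute and a shell command to move; the robot and the scene stay as the last step left them, time stands still between calls to the robot, and variables do not carry over. Pictures are saved under pics/ and viewed, about 8 in all and at most 12, crops included, and the job is handed in when it is done.

```bash
ls; mkdir -p pics; cat > h.py <<'E'
import numpy as np,cv2
from cell import monitor,snapshot,order,finder
def cloud(s):
    K=np.array(s["intrinsics"]);d=s["depth"];v,u=np.indices(d.shape)
    P=np.stack([(u-K[0,2])/K[0,0]*d,(v-K[1,2])/K[1,1]*d,d],-1)
    if "world_to_cam" in s: T=np.linalg.inv(np.array(s["world_to_cam"]))
    else:
        st=monitor.get_state();W=np.eye(4);W[:3,:3]=st["orientation"];W[:3,3]=st["tcp_pos"];T=W@np.array(s["tool_from_camera"])
    return P@T[:3,:3].T+T[:3,3]
def save(s,n): cv2.imwrite("pics/"+n,cv2.cvtColor(s["frame"],cv2.COLOR_RGB2BGR))
def colormask(s,c):
    h=cv2.cvtColor(s["frame"],cv2.COLOR_RGB2HSV)
    H,S,V=h[...,0].astype(int),h[...,1],h[...,2]
    m={"red":(H<8)|(H>172),"blue":(H>100)&(H<130),"yellow":(H>20)&(H<35)}[c]
    return m&(S>120)&(V>60)&(s["depth"]>0)
E
python3 - <<'E'
from h import *
np.set_printoptions(precision=4,suppress=True)
print(monitor.get_state())
ims=[]
for n in("scene","top"):
    s=snapshot(n);X=cloud(s);ims.append(s["frame"]);np.savez("/tmp/"+n,X=X,f=s["frame"])
    for t in("pail","spare_pail","grip","hook_seat"):
        try:
            for r in finder.silhouettes(t,s)[:3]:
                m=r["pixels"]&(s["depth"]>0);P=X[m];print(n,t,round(r["confidence"],2),r["rect"],P.min(0),P.max(0),np.median(P,0))
        except Exception as e: print(n,t,e)
    for c in("red","blue","yellow"):
        m=colormask(s,c);P=X[m];
        if len(P):print(n,c,len(P),P.min(0),P.max(0),np.median(P,0))
a=np.vstack(ims);a=cv2.resize(a,(448,600)) if 0 else np.hstack([cv2.resize(i,(400,300)) for i in ims])
cv2.imwrite("pics/a.png",a[...,::-1])
E
```

```text
pics
{'t': 0.0, 'q': array([ 1.1737,  0.2635, -0.0489,  1.2594, -0.    ,  1.4155]), 'dq': array([ 0.0013,  0.001 , -0.0016,  0.0011,  0.0001,  0.0015]), 'effort': array([  0.0002, -63.7626,  38.4574,   0.0137,  -0.0003,  -0.    ]), 'tcp_pos': array([0.1256, 0.5095, 0.2388]), 'orientation': array([[-0.0004,  0.2395,  0.9709],
       [-0.001 ,  0.9709, -0.2395],
       [-1.    , -0.0011, -0.0002]]), 'wrist_force': array([-0.4079, -0.0086, -0.5534]), 'ft_torque': array([0.0286, 0.0649, 0.0519]), 'opening': 0.08545284166201965}
scene pail 0.71 [175.8, 197.2, 81.3, 50.9] [ 0.3917 -0.4044 -0.0037] [ 0.5731 -0.2089  0.0747] [ 0.4523 -0.2692  0.0507]
scene spare_pail 0.81 [295.8, 226.3, 73.5, 65.1] [ 0.3328 -0.0647 -0.0041] [0.5738 0.0876 0.0747] [0.4586 0.0284 0.049 ]
scene spare_pail 0.18 [175.7, 195.1, 79.7, 55.1] [ 0.3285 -0.4044 -0.0045] [ 0.5731 -0.2089  0.0732] [ 0.455  -0.2721  0.0492]
scene grip 0.56 [180.6, 197.5, 68.7, 49.8] [ 0.4343 -0.3972 -0.001 ] [ 0.5731 -0.2101  0.0691] [ 0.5413 -0.3027  0.0615]
scene hook_seat 0.6 [389.5, 240.1, 89.0, 171.1] [ 0.3147  0.1865 -0.0048] [0.725
[... 353 characters left out ...]
.5] [ 0.3942 -0.3755 -0.0065] [ 0.5694 -0.2113  0.0766] [ 0.4476 -0.2775  0.02  ]
top spare_pail 0.75 [291.2, 226.3, 61.5, 91.9] [ 0.3994 -0.0376 -0.0039] [0.5704 0.0856 0.0753] [0.4543 0.0307 0.0243]
top grip 0.63 [447.7, 223.0, 76.5, 82.3] [ 0.423  -0.3755 -0.0025] [ 0.5694 -0.2155  0.069 ] [ 0.5354 -0.3139  0.0622]
top hook_seat 0.64 [123.3, 133.1, 115.2, 137.2] [ 0.4949  0.1879 -0.0074] [0.7487 0.4102 0.258 ] [0.6066 0.2801 0.0057]
top red 528 [ 0.5184 -0.357   0.0018] [ 0.8262 -0.2552  0.069 ] [ 0.5609 -0.2841  0.0608]
top blue 4404 [ 0.5491 -0.5101 -0.0037] [0.92   0.5619 0.0893] [ 0.8742 -0.3576  0.0265]
top yellow 2 [0.5397 0.2345 0.2296] [0.5693 0.238  0.249 ] [0.5545 0.2362 0.2393]
```

View pics/a.png

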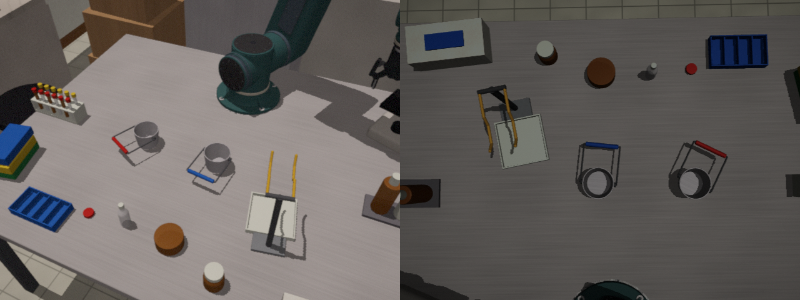

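```bash
python3 - <<'E'
from h import *
np.set_printoptions(precision=4,suppress=True)
for n in("scene","top"):
    s=snapshot(n);X=cloud(s)
    h=cv2.cvtColor(s["frame"],cv2.COLOR_RGB2HSV)
    m=colormask(s,"red")&(abs(X[...,0]-.53)<.06)&(abs(X[...,1]+.32)<.08)&(X[...,2]>.045)&(X[...,2]<.08)
    P=X[m];c,_,_=cv2.fitLine(P[:,:2].astype(np.float32),cv2.DIST_HUBER,0,.01,.01).T if 0 else (0,0,0)
    r=cv2.minAreaRect((P[:,:2]*1000).astype(np.float32));print(n,"grip",r,np.median(P[:,2]))
    for nm,cx,cy in(("red",.435,-.265),("blue",.435,.03)):
        q=(abs(X[...,2]-.07)<.006)&(np.hypot(X[...,0]-cx,X[...,1]-cy)<.075)
        e=cv2.minEnclosingCircle((X[q][:,:2]*1000).astype(np.float32));print(nm,"rim",q.sum(),e)
        f=X[q][:,:2];A=np.c_[2*f,np.ones(len(f))];sol=np.linalg.lstsq(A,(f**2).sum(1),rcond=None)[0];print(sol[:2],np.sqrt(sol[2]+sol[:2]@sol[:2]))
    q=(X[...,2]>.215)&(X[...,2]<.265)&(X[...,0]>.4)&(X[...,0]<.85)&(X[...,1]>.1)&(X[...,1]<.5)
    yel=q&(h[...,0]>12)&(h[...,0]<38)&(h[...,1]>100)
    print("yellow",yel.sum())
    nl,l,stt,_=cv2.connectedComponentsWithStats(yel.astype(np.uint8))
    for i in range(1,nl):
        if stt[i,4]<25: continue
        P=X[l==i];o=P[:,0].argsort();P=P[o];print(stt[i]);
        for b in np.array_split(P,8):print("  ",b.mean(0),b[:,2].max())
    bk=q&~yel;print("black",X[bk].min(0),X[bk].max(0))
    v,u=np.where(q);print(u.min(),u.max(),v.min(),v.max())
    crop=s["frame"][max(0,v.min()-30):v.max()+90,max(0,u.min()-40):u.max()+70]
    cv2.imwrite(f"pics/c_{n}.png",cv2.resize(crop[...,::-1],None,fx=2.5,fy=2.5,interpolation=2)[:600,:400])
a=[cv2.copyMakeBorder(i,0,600-i.shape[0],0,400-i.shape[1],0) for i in(cv2.imread("pics/c_scene.png"),cv2.imread("pics/c_top.png"))]
cv2.imwrite("pics/b.png",np.hstack(a))
E
```

```text
scene grip ((546.4568481445312, -310.40716552734375), (100.37446594238281, 13.867368698120117), 63.709720611572266) 0.06346707462497891
red rim 238 ((450.3916320800781, -258.8616638183594), 57.547279357910156)
[ 0.444  -0.2586] 0.046197028829283594
blue rim 264 ((455.6922302246094, 26.052753448486328), 57.680965423583984)
[0.4485 0.0311] 0.046195032766667005
yellow 586
[425 241  13  68 293]
   [0.5501 0.2365 0.2462] 0.2530201957558432
   [0.561  0.2382 0.2345] 0.24367557044300392
   [0.5768 0.2412 0.2276] 0.23251549089890988
   [0.5974 0.2454 0.2276] 0.23056015429036736
   [0.6323 0.2517 0.2465] 0.2540410754719862
   [0.6533 0.2559 0.2516] 0.2553567803095028
   [0.6697 0.2592 0.2515] 0.25478975940284
   [0.686  0.2622 0.2517] 0.2558202245862268
[467 247   9  69 293]
   [0.5379 0.301  0.2466] 0.2522603351741505
   [0.5481 0.3028 0.2343] 0.2453210759595985
   [0.5637 0.3059 0.2278] 0.23121003792560435
   [0.5842 0.3096 0.2272] 0.23091639068322722
   [0.6188 0.3158 0.2454] 0.2543712894178817
   [0.6412 0.3207 0.2514] 0.2542492928984518
   [0.6565 0.3233 0.2513] 0.2545157423679659
   [0.
[... 613 characters left out ...]
.2307295866413498
   [0.6133 0.2474 0.2313] 0.24145422108560455
   [0.6291 0.2502 0.2475] 0.25375104254408487
   [0.6462 0.2535 0.2501] 0.25428991722440075
   [0.6633 0.2568 0.2506] 0.2544522538003584
   [0.682  0.2609 0.2508] 0.25586049945195166
[125 150  24  94 442]
   [0.5371 0.299  0.244 ] 0.25364100511387266
   [0.5585 0.3038 0.227 ] 0.2338895679524604
   [0.5787 0.3078 0.227 ] 0.23111473827999507
   [0.598  0.3114 0.2295] 0.2368655409559851
   [0.6138 0.3143 0.2453] 0.25385502562337436
   [0.631  0.3177 0.2506] 0.25619101655367105
   [0.6497 0.3215 0.2508] 0.2541971550066622
   [0.6693 0.3253 0.2503] 0.2533555172334786
black [0.535  0.2304 0.2152] [0.7013 0.333  0.2578]
123 188 135 243
```

View pics/b.png

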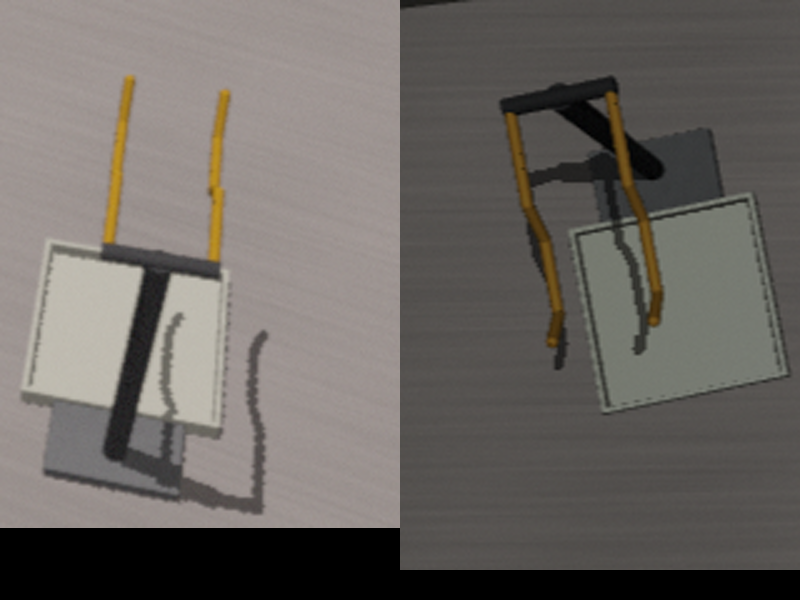

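The top and scene views agree. The pail is at about (0.442, -0.259) with yaw about -27°, and the grip is at (0.545, -0.311). The stand seat is at about (0.582, 0.275, 0.235) with yaw about 11°, and its free tips face the robot. Next I hover over the red grip.

```bash
cat >> h.py <<'E'
def to(target,yaw=None):
    s=monitor.get_state();R=np.array(s["orientation"]);d=R.T@(np.array(target)-s["tcp_pos"])*1000
    print("t",round(s["t"],2),"tcp",np.round(s["tcp_pos"],4),"F",np.round(s["wrist_force"],1),"op",round(s["opening"],4),"shift mm",np.round(d,1))
    if yaw is not None:
        a=np.radians(yaw);y=np.array([np.cos(a),np.sin(a),0]);x=np.array([0,0,-1.]);T=np.c_[x,y,np.cross(x,y)]
        print("turn",np.round(np.degrees(cv2.Rodrigues(R.T@T)[0].ravel()),2))
E
python3 -m pendant '[[3,-20,17,0,0,0],[5,-39,34,0,0,0],[5,-39,34,0,0,0],[5,-39,34,0,0,0],[5,-39,34,0,0,0],[5,-39,34,0,0,0],[5,-39,34,0,0,0],[5,-39,34,0,0,0],[5,-39,34,0,0,0],[5,-39,34,0,0,0]]'
python3 -m pendant '[[5,-39,34,0,0,0],[5,-39,34,0,0,0],[5,-39,34,0,0,0],[5,-39,34,0,0,0],[5,-39,34,0,0,0],[5,-39,34,0,0,0],[5,-39,34,0,0,0],[5,-39,34,0,0,0],[3,-20,15,0,0,0],[0,0,0,0,0,0]]'
python3 -m pendant '[[0,0,0,10.3,0,0],[0,0,0,10.3,0,0],[0,0,0,10.3,0,0],[0,0,0,10.3,0,0],[0,0,0,10.3,0,0],[0,0,0,10.3,0,0],[0,0,0,10.3,0,0],[0,0,0,10.3,0,0],[0,0,0,10.3,0,0],[0,0,0,10.3,0,0]]' 0.5
python3 - <<'E'
from h import *
to([.545,-.311,.15],-27)
s=snapshot("wrist");X=cloud(s)
m=colormask(s,"red")&(X[...,2]>.04)&(X[...,2]<.09)&(np.hypot(X[...,0]-.545,X[...,1]+.311)<.1)
print(m.sum(),cv2.minAreaRect((X[m][:,:2]*1000).astype(np.float32)),np.percentile(X[m][:,2],[5,50,95]))
q=(abs(X[...,2]-.07)<.005)&(np.hypot(X[...,0]-.442,X[...,1]+.26)<.07);print(q.sum(),cv2.minEnclosingCircle((X[q][:,:2]*1000).astype(np.float32)) if q.sum() else 0)
save(s,"w1.png")
E
```

```text
t: 1.85
tcp_pos: [0.3511, 0.0705, 0.1914]
orientation: [[0.001, 0.24, 0.971], [0.0, 0.971, -0.24], [-1.0, 0.0, 0.001]]
wrist_force: [1.3, 0.3, 0.1]
opening: 0.0855
t: 3.1
tcp_pos: [0.5498, -0.3202, 0.1473]
orientation: [[-0.001, 0.241, 0.971], [0.0, 0.971, -0.241], [-1.0, 0.0, -0.001]]
wrist_force: [-0.5, -0.2, -0.5]
opening: 0.0853
t: 4.35
tcp_pos: [0.5493, -0.3179, 0.1487]
orientation: [[0.0, 0.89, -0.457], [0.0, -0.457, -0.89], [-1.0, 0.0, -0.0]]
wrist_force: [0.1, 0.6, 0.2]
opening: 0.0428
t 4.35 tcp [ 0.5493 -0.3179  0.1487] F [0.1 0.6 0.2] op 0.0428 shift mm [-1.3 -7.  -4.1]
turn [-0.16 -0.01 -0.  ]
3399 ((543.1478881835938, -310.29962158203125), (100.06600952148438, 13.472826957702637), 62.66548156738281) [0.05990396 0.06331526 0.0648455 ]
3718 ((442.99261474609375, -258.5039978027344), 53.22505569458008)
```

View pics/w1.png

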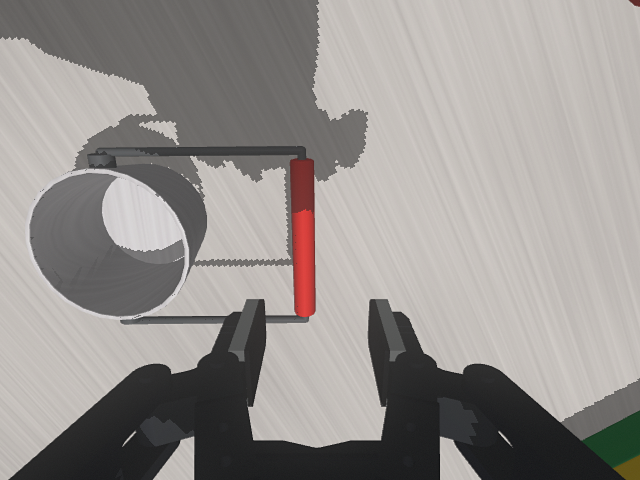

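The wrist view shows the red sleeve at about px (303,238), ahead of the half-open jaws and parallel to the pads. Now I descend and grasp.

```bash

python3 -m pendant '[[0,-6,-4,0,0,0],[0,-2,0,0,0,0],[15,0,0,0,0,0],[25,0,0,0,0,0],[25,0,0,0,0,0],[20,0,0,0,0,0],[10,0,0,0,0,0],[5,0,0,0,0,0],[0,0,0,0,0,0]]'
python3 -c "
from h import *;to([.5435,-.3105,.047],-27.2)"
```

```text
t: 5.52
tcp_pos: [0.5444, -0.3118, 0.0484]
orientation: [[0.0, 0.892, -0.452], [-0.0, -0.452, -0.892], [-1.0, 0.0, 0.0]]
wrist_force: [-0.2, 1.0, -0.2]
opening: 0.0428
t 5.53 tcp [ 0.5444 -0.3118  0.0484] F [-0.2  1.  -0.2] op 0.0428 shift mm [ 1.4 -1.3 -0.8]
turn [ 0.36  0.   -0.01]
```

```bash

python3 -m pendant '[[1.4,-1.2,-0.8,0.4,0,0],[0,0,0,0,0,0],[0,0,0,0,0,0],[0,0,0,0,0,0],[0,0,0,0,0,0]]' 0
python3 - <<'E'
from h import *
to([.5435,-.3105,.047],-27.2)
# arc rows: tool y=+pail x, tool x=down
a=np.radians(np.arange(0,91,5));print(np.round(np.c_[-115*np.diff(np.sin(a)),115*np.diff(np.cos(a))],1).tolist())
E
```

```text
t: 6.15
tcp_pos: [0.5438, -0.3106, 0.047]
orientation: [[0.0, 0.889, -0.458], [-0.0, -0.458, -0.889], [-1.0, 0.0, 0.0]]
wrist_force: [0.8, -1.6, 1.5]
opening: 0.0122
t 6.15 tcp [ 0.5438 -0.3106  0.047 ] F [ 0.8 -1.6  1.5] op 0.0122 shift mm [ 0.  -0.3  0.1]
turn [-0.05  0.   -0.02]
[[-10.0, -0.4], [-9.9, -1.3], [-9.8, -2.2], [-9.6, -3.0], [-9.3, -3.8], [-8.9, -4.6], [-8.5, -5.4], [-8.0, -6.1], [-7.4, -6.8], [-6.8, -7.4], [-6.1, -8.0], [-5.4, -8.5], [-4.6, -8.9], [-3.8, -9.3], [-3.0, -9.6], [-2.2, -9.8], [-1.3, -9.9], [-0.4, -10.0]]
```

```bash

python3 -m pendant '[[-5,-0.1,0,0,0,0],[-5,-0.3,0,0,0,0],[-9.9,-1.3,0,0,0,0],[-9.8,-2.2,0,0,0,0],[-9.6,-3.0,0,0,0,0],[-9.3,-3.8,0,0,0,0],[-8.9,-4.6,0,0,0,0],[-8.5,-5.4,0,0,0,0],[-8.0,-6.1,0,0,0,0],[-7.4,-6.8,0,0,0,0]]'
python3 - <<'E'
from h import *
to([.4413,-.2577,.162],-27.2)
s=snapshot("wrist");X=cloud(s);save(s,"w2.png")
s=snapshot("top");X=cloud(s);q=(abs(X[...,2]-.07)<.005)&(np.hypot(X[...,0]-.442,X[...,1]+.26)<.06);print(q.sum(),cv2.minEnclosingCircle((X[q][:,:2]*1000).astype(np.float32)))
E
```

```text
t: 7.4
tcp_pos: [0.5134, -0.295, 0.1289]
orientation: [[0.0, 0.889, -0.458], [-0.0, -0.458, -0.889], [-1.0, 0.0, 0.0]]
wrist_force: [-0.0, -0.3, -0.4]
opening: 0.0122
t 7.4 tcp [ 0.5134 -0.295   0.1289] F [-0.  -0.3 -0.4] op 0.0122 shift mm [-33.2 -81.2  -0.1]
turn [-0.05  0.01 -0.02]
198 ((446.45263671875, -255.00775146484375), 51.485408782958984)
```

```bash

python3 -m pendant '[[-6.8,-7.4,0,0,0,0],[-6.1,-8.0,0,0,0,0],[-5.4,-8.5,0,0,0,0],[-4.6,-8.9,0,0,0,0],[-3.8,-9.3,0,0,0,0],[-3.0,-9.6,0,0,0,0],[-2.2,-9.8,0,0,0,0],[-1.3,-9.9,0,0,0,0],[-0.3,-6,0,0,0,0],[-0.1,-3.8,0,0,0,0]]'
python3 -m pendant '[[0,0,0,0,0,0],[0,0,0,0,0,0]]'
python3 - <<'E'
from h import *
to([.4413,-.2577,.162],-27.2)
s=snapshot("scene");X=cloud(s);v,u=np.where((np.linalg.norm(X-[.442,-.26,.1],axis=-1)<.15));f=s["frame"][130:280,120:320]
cv2.imwrite("pics/s3.png",cv2.resize(f[...,::-1],None,fx=3,fy=3))
E
```

```text
t: 8.75
tcp_pos: [0.441, -0.2578, 0.1624]
orientation: [[0.0, 0.889, -0.458], [-0.001, -0.458, -0.889], [-1.0, 0.0, 0.0]]
wrist_force: [-1.3, -1.7, 7.4]
opening: 0.0123
t: 9.0
tcp_pos: [0.4412, -0.2579, 0.1624]
orientation: [[0.0, 0.889, -0.458], [-0.001, -0.458, -0.889], [-1.0, 0.001, 0.001]]
wrist_force: [-1.4, -3.2, 7.7]
opening: 0.0116
t 9.0 tcp [ 0.4412 -0.2579  0.1624] F [-1.4 -3.2  7.7] op 0.0116 shift mm [ 0.4  0.  -0.2]
turn [-0.06  0.03 -0.03]
```

View pics/s3.png

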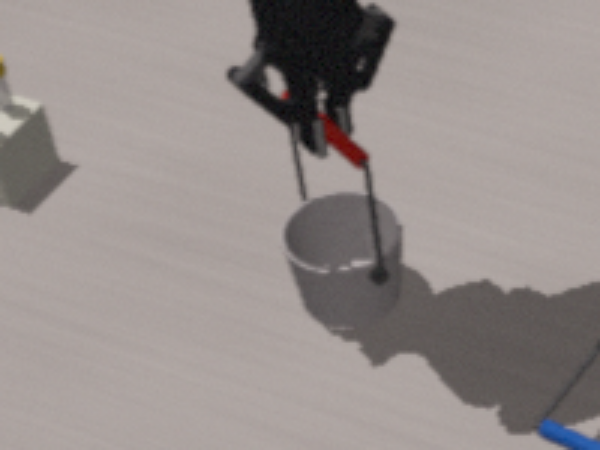

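The bail is upright (grip at crop px (340,140)) and the pail stands level. I lift next.

```bash

python3 -m pendant '[[-1,0,0,0,0,0],[-2,0,0,0,0,0],[-4,0,0,0,0,0],[-8,0,0,0,0,0],[-14,0,0,0,0,0],[-20,0,0,0,0,0],[-20,0,0,0,0,0],[-20,0,0,0,0,0],[-20,0,0,0,0,0],[-14,0,0,0,0,0]]'
python3 -m pendant '[[-8,0,0,0,0,0],[-4,0,0,0,0,0],[-2,0,0,0,0,0],[0,0,0,0,0,0]]'
python3 - <<'E'
from h import *
d=np.array([np.cos(np.radians(11.1)),np.sin(np.radians(11.1))]);seat=np.array([.582,.275]);w=seat-.13*d;print("waypoint",w)
to([*w,.30],11.1)
s=snapshot("scene");f=s["frame"][80:280,100:340]
cv2.imwrite("pics/s4.png",cv2.resize(f[...,::-1],None,fx=3,fy=3))
E
```

```text
t: 10.3
tcp_pos: [0.4417, -0.2579, 0.2865]
orientation: [[0.001, 0.889, -0.458], [-0.001, -0.458, -0.889], [-1.0, 0.001, 0.0]]
wrist_force: [-0.4, 0.4, -3.4]
opening: 0.0119
t: 10.8
tcp_pos: [0.4415, -0.2578, 0.2986]
orientation: [[-0.0, 0.889, -0.458], [0.0, -0.458, -0.889], [-1.0, -0.0, -0.0]]
wrist_force: [-0.1, 0.3, -3.6]
opening: 0.0118
waypoint [0.45443195 0.24997214]
t 10.8 tcp [ 0.4415 -0.2578  0.2986] F [-0.1  0.3 -3.6] op 0.0118 shift mm [  -1.2 -221.  -457.3]
turn [-3.835e+01 -1.000e-02  2.000e-02]
```

View pics/s4.png

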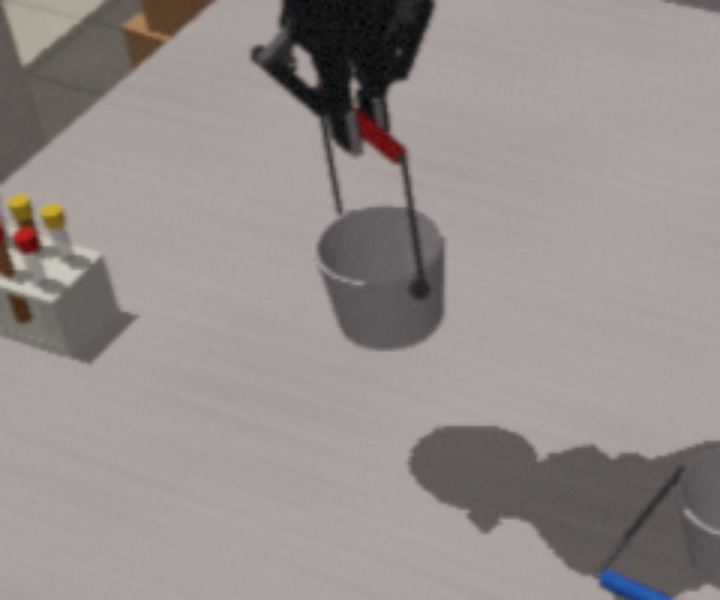

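```bash

python3 -m pendant '[[0,-2.2,-4.6,0,0,0],[0,-4.4,-9.2,0,0,0],[0,-6.6,-13.7,0,0,0],[0,-8.8,-18.3,0,0,0],[0,-8.8,-18.3,0,0,0],[0,-8.8,-18.3,0,0,0],[0,-8.8,-18.3,0,0,0],[0,-8.8,-18.3,0,0,0],[0,-8.8,-18.3,0,0,0],[0,-8.8,-18.3,0,0,0]]'
python3 -m pendant '[[0,-8.8,-18.3,0,0,0],[0,-8.8,-18.3,0,0,0],[0,-8.8,-18.3,0,0,0],[0,-8.8,-18.3,0,0,0],[0,-8.8,-18.3,0,0,0],[0,-8.8,-18.3,0,0,0],[0,-8.8,-18.3,0,0,0],[0,-8.8,-18.3,0,0,0],[0,-8.8,-18.3,0,0,0],[0,-8.8,-18.3,0,0,0]]'
python3 -m pendant '[[0,-8.8,-18.3,0,0,0],[0,-8.8,-18.3,0,0,0],[0,-8.8,-18.3,0,0,0],[0,-8.8,-18.3,0,0,0],[0,-8.8,-18.3,0,0,0],[0,-6.6,-13.7,0,0,0],[0,-4.4,-9.2,0,0,0],[0,-2.2,-4.6,0,0,0],[0,0,0,0,0,0]]'
python3 -m pendant '[[0,0,0,-2.4,0,0],[0,0,0,-4.5,0,0],[0,0,0,-4.5,0,0],[0,0,0,-4.5,0,0],[0,0,0,-4.5,0,0],[0,0,0,-4.5,0,0],[0,0,0,-4.5,0,0],[0,0,0,-4.5,0,0],[0,0,0,-4.5,0,0],[0,0,0,0,0,0]]'
python3 - <<'E'
from h import *
to([.4544,.25,.30],11.1)
s=snapshot("scene");f=s["frame"][80:380,240:560];X=cloud(s)
cv2.imwrite("pics/s5.png",cv2.resize(f[...,::-1],None,fx=2,fy=2))
m=colormask(s,"red")&(np.linalg.norm(X-[.454,.25,.31],axis=-1)<.1);print(m.sum(),cv2.minAreaRect((X[m][:,:2]*1000).astype(np.float32)),X[m].mean(0))
E
```

```text
t: 12.1
tcp_pos: [0.4462, -0.0837, 0.299]
orientation: [[0.0, 0.889, -0.458], [-0.0, -0.458, -0.889], [-1.0, 0.0, -0.0]]
wrist_force: [0.3, 0.3, -3.2]
opening: 0.0121
t: 13.35
tcp_pos: [0.4514, 0.1192, 0.299]
orientation: [[0.0, 0.889, -0.458], [0.0, -0.458, -0.889], [-1.0, 0.0, -0.0]]
wrist_force: [-0.5, -0.3, -3.2]
opening: 0.0119
t: 14.48
tcp_pos: [0.4555, 0.2497, 0.2989]
orientation: [[-0.0, 0.889, -0.458], [-0.0, -0.458, -0.889], [-1.0, -0.0, 0.0]]
wrist_force: [0.0, 0.7, -2.9]
opening: 0.0123
t: 15.72
tcp_pos: [0.4555, 0.2492, 0.2989]
orientation: [[0.0, 0.981, 0.192], [-0.0, 0.192, -0.981], [-1.0, 0.0, 0.0]]
wrist_force: [0.7, 0.7, -3.7]
opening: 0.0124
t 15.72 tcp [0.4555 0.2492 0.2989] F [ 0.7  0.7 -3.7] op 0.0124 shift mm [-1.1 -1.  -1. ]
turn [-0.02  0.01 -0.  ]
297 ((476.55743408203125, 252.86141967773438), (46.84449768066406, 100.5409927368164), 11.125869750976562) [0.46159124 0.24979854 0.31423017]
```

View pics/s5.png

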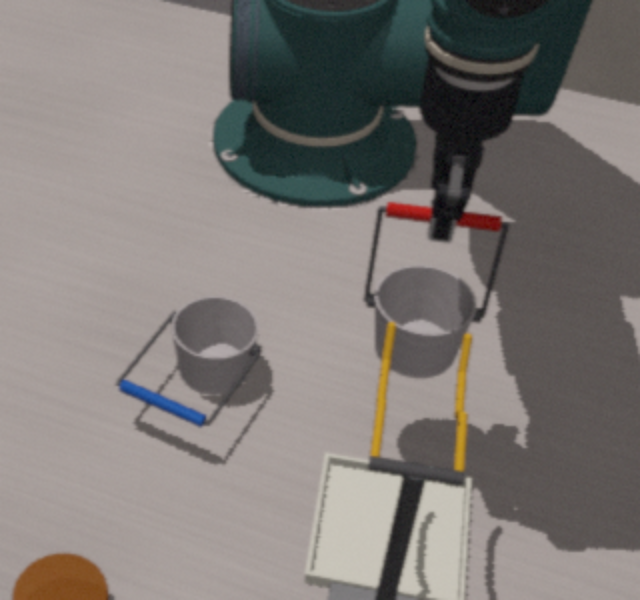

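The pail hangs level in front of the free tips (crop px (390,325) and (468,338)), with its grip parallel to the crossbar. I lower to just above tip height and move in.

```bash

python3 -m pendant '[[6,0,0,0,0,0],[13,0,0,0,0,0],[13,0,0,0,0,0],[6,0,0,0,0,0],[0,2,-1,0,0,0],[0,5,0,0,0,0],[0,9,0,0,0,0],[0,12,0,0,0,0],[0,12,0,0,0,0],[0,12,0,0,0,0]]'
python3 -m pendant '[[0,12,0,0,0,0],[0,12,0,0,0,0],[0,12,0,0,0,0],[0,12,0,0,0,0],[0,12,0,0,0,0],[0,9,0,0,0,0],[0,5,0,0,0,0],[0,2,0,0,0,0],[0,0,0,0,0,0],[0,0,0,0,0,0]]'
python3 - <<'E'
from h import *
to([.582,.275,.224],11.1)
ims=[]
for n,w in(("scene",np.s_[180:400,320:540]),("top",np.s_[100:320,80:300])):
    s=snapshot(n);ims.append(cv2.resize(s["frame"][w][...,::-1],(400,400)))
    X=cloud(s);m=colormask(s,"red")&(np.linalg.norm(X-[.582,.275,.27],axis=-1)<.1);print(m.sum(),X[m].mean(0),X[m].min(0),X[m].max(0))
cv2.imwrite("pics/s6.png",np.hstack(ims))
E
```

```text
t: 17.02
tcp_pos: [0.5073, 0.2609, 0.2607]
orientation: [[-0.0, 0.981, 0.193], [-0.0, 0.193, -0.981], [-1.0, -0.0, 0.0]]
wrist_force: [-0.1, 0.4, -3.8]
opening: 0.0119
t: 18.27
tcp_pos: [0.5807, 0.2754, 0.261]
orientation: [[0.0, 0.981, 0.193], [-0.0, 0.193, -0.981], [-1.0, 0.0, 0.0]]
wrist_force: [-0.5, 0.5, -3.0]
opening: 0.0121
t 18.27 tcp [0.5807 0.2754 0.261 ] F [-0.5  0.5 -3. ] op 0.0121 shift mm [37.   1.2  0.6]
turn [ 0.05  0.   -0.01]
315 [0.58670705 0.27411725 0.27732506] [0.56998422 0.22647657 0.26867259] [0.64122732 0.32493242 0.34142097]
218 [0.5850107  0.24637364 0.27669824] [0.57605655 0.22462616 0.26990117] [0.5949483  0.26941993 0.29039496]
```

View pics/s6.png

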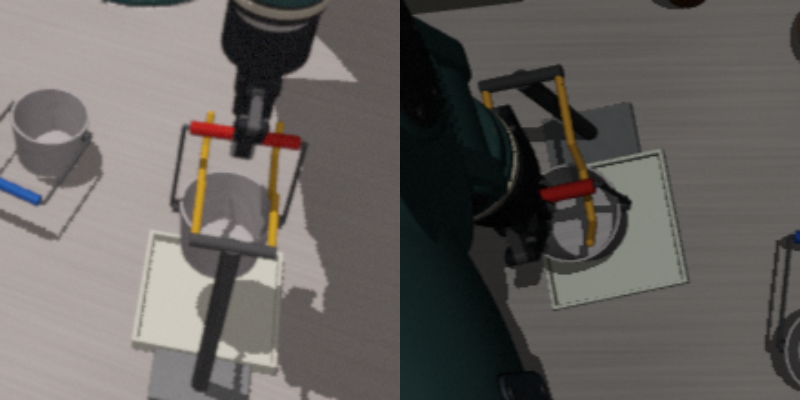

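The grip spans both prongs, and both side wires are outside them. I lower until the prongs take the load.

```bash

python3 -m pendant '[[4,1,0,0,0,0],[7,0,0,0,0,0],[8,0,0,0,0,0],[7,0,0,0,0,0],[4,0,0,0,0,0],[2,0,0,0,0,0],[1,0,0,0,0,0],[0,0,0,0,0,0],[0,0,0,0,0,0]]'
python3 -m pendant '[[1,0,0,0,0,0],[1,0,0,0,0,0],[0.7,0,0,0,0,0],[0,0,0,0,0,0],[0,0,0,0,0,0]]'
```

```text
t: 19.5
tcp_pos: [0.582, 0.2756, 0.228]
orientation: [[0.0, 0.981, 0.193], [0.0, 0.193, -0.981], [-1.0, 0.0, -0.0]]
wrist_force: [-0.1, -0.4, -3.7]
opening: 0.0124
t: 20.12
tcp_pos: [0.5819, 0.2756, 0.2252]
orientation: [[0.0, 0.981, 0.193], [0.0, 0.193, -0.981], [-1.0, 0.0, -0.0]]
wrist_force: [0.6, 0.1, -2.9]
opening: 0.0118
```

```bash

python3 -m pendant '[[0.7,0,0,0,0,0],[0.7,0,0,0,0,0],[0,0,0,0,0,0],[0,0,0,0,0,0]]'
python3 -m pendant '[[0.7,0,0,0,0,0],[0,0,0,0,0,0],[0,0,0,0,0,0]]'
```

```text
t: 20.62
tcp_pos: [0.582, 0.2756, 0.2241]
orientation: [[0.0, 0.981, 0.193], [0.0, 0.193, -0.981], [-1.0, 0.001, -0.0]]
wrist_force: [-0.9, -0.6, 3.2]
opening: 0.0117
t: 21.0
tcp_pos: [0.582, 0.2756, 0.2239]
orientation: [[0.001, 0.981, 0.193], [0.0, 0.193, -0.981], [-1.0, 0.001, -0.0]]
wrist_force: [-2.6, -1.3, 8.2]
opening: 0.0119
```

Load transferred. Now I release and retreat straight up.

```bash

python3 -m pendant '[[-0.7,0,0,0,0,0],[0,0,0,0,0,0]]'
python3 -m pendant '[[0,0,0,0,0,0],[0,0,0,0,0,0],[0,0,0,0,0,0],[0,0,0,0,0,0]]' 0.45
python3 -m pendant '[[-3,0,0,0,0,0],[-6,0,0,0,0,0],[-10,0,0,0,0,0],[-15,0,0,0,0,0],[-20,0,0,0,0,0],[-25,0,0,0,0,0],[-25,0,0,0,0,0],[-15,0,0,0,0,0],[-6,0,0,0,0,0],[0,0,0,0,0,0]]'
python3 - <<'E'
from h import *
to([.582,.275,.35],11.1)
ims=[]
s=snapshot("wrist");ims.append(cv2.resize(s["frame"][...,::-1],(400,300)))
for k in range(2):
    s=snapshot("scene")
    X=cloud(s);m=colormask(s,"red")&(np.linalg.norm(X-[.582,.275,.24],axis=-1)<.08);print(m.sum(),cv2.minAreaRect((X[m][:,:2]*1000).astype(np.float32)),X[m].mean(0))
ims.append(cv2.resize(s["frame"][180:345,320:540][...,::-1],(400,300)))
cv2.imwrite("pics/s7.png",np.hstack(ims))
E
```

```text
t: 21.25
tcp_pos: [0.582, 0.2756, 0.224]
orientation: [[0.0, 0.981, 0.193], [0.0, 0.193, -0.981], [-1.0, 0.0, -0.0]]
wrist_force: [-1.1, 0.3, 5.7]
opening: 0.0122
t: 21.75
tcp_pos: [0.5819, 0.2756, 0.2237]
orientation: [[-0.0, 0.981, 0.193], [-0.0, 0.193, -0.981], [-1.0, -0.0, -0.0]]
wrist_force: [0.1, 0.0, 0.2]
opening: 0.0385
t: 23.0
tcp_pos: [0.582, 0.2756, 0.3489]
orientation: [[0.0, 0.981, 0.193], [0.0, 0.193, -0.981], [-1.0, 0.0, 0.0]]
wrist_force: [-0.9, 0.3, -0.4]
opening: 0.0383
t 23.0 tcp [0.582  0.2756 0.3489] F [-0.9  0.3 -0.4] op 0.0383 shift mm [-1.1 -0.1  0.6]
turn [ 0.04  0.   -0.02]
414 ((586.1196899414062, 275.67578125), (25.582202911376953, 97.91266632080078), 19.286794662475586) [0.58642409 0.27600456 0.23954933]
414 ((580.172607421875, 274.3517761230469), (23.771711349487305, 98.9717788696289), 11.981470108032227) [0.58643862 0.27564639 0.23953524]
```

View pics/s7.png

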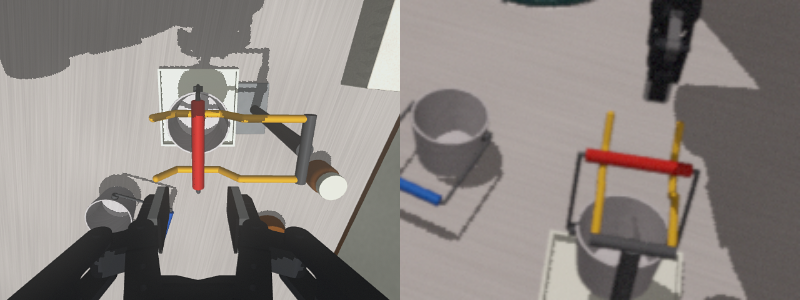

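The grip rests over both prongs and the pail hangs below. I back off further, wait, and check that it is still.

```bash

python3 -m pendant '[[-10,0,0,0,0,0],[-20,0,0,0,0,0],[-20,0,0,0,0,0],[-10,0,0,0,0,0],[0,0,0,0,0,0],[0,0,0,0,0,0],[0,0,0,0,0,0],[0,0,0,0,0,0],[0,0,0,0,0,0],[0,0,0,0,0,0]]'
for i in 1 2; do python3 -m pendant '[[0,0,0,0,0,0],[0,0,0,0,0,0],[0,0,0,0,0,0],[0,0,0,0,0,0],[0,0,0,0,0,0],[0,0,0,0,0,0],[0,0,0,0,0,0],[0,0,0,0,0,0],[0,0,0,0,0,0],[0,0,0,0,0,0]]'>/dev/null; done
cat > chk.py <<'E'
from h import *
s=snapshot("scene");X=cloud(s)
m=colormask(s,"red")&(np.linalg.norm(X-[.582,.275,.24],axis=-1)<.08);P=X[m];print("grip",P.mean(0),np.ptp(P[:,2]))
q=(np.hypot(X[...,0]-.582,X[...,1]-.275)<.07)&(X[...,2]>.03)&(X[...,2]<.15);P=X[q];print("pail n",q.sum(),"z min/max",P[:,2].min(),P[:,2].max(),P.mean(0))
q=(abs(X[...,2]-.07)<.006)&(np.hypot(X[...,0]-.445,X[...,1]-.03)<.065);f=X[q][:,:2];print("spare",q.sum(),cv2.minEnclosingCircle((f*1000).astype(np.float32)))
np.save("/tmp/f%d.npy"%s["shot"],s["frame"]);print(s["shot"],monitor.get_state()["t"])
E
python3 chk.py; python3 -m pendant '[[0,0,0,0,0,0],[0,0,0,0,0,0],[0,0,0,0,0,0]]'>/dev/null; python3 chk.py
python3 -c "
import numpy as np,glob
a,b=[np.load(f).astype(int) for f in sorted(glob.glob('/tmp/f*.npy'))[-2:]];print('diff',(abs(a-b).max(-1)[180:400,320:540]>30).sum())"
```

```text
t: 24.4
tcp_pos: [0.5819, 0.2756, 0.4088]
orientation: [[-0.0, 0.981, 0.193], [0.0, 0.193, -0.981], [-1.0, -0.0, -0.0]]
wrist_force: [-0.2, -0.7, -0.0]
opening: 0.0383
grip [0.58635962 0.27615938 0.23956448] 0.014056886424033022
pail n 1785 z min/max 0.06023421896535108 0.1494782689218942 [0.57839987 0.27115613 0.10410612]
spare 265 ((446.7537841796875, 31.75872802734375), 53.264129638671875)
16 26.95
grip [0.58637938 0.27619698 0.23957038] 0.011600023294935702
pail n 1782 z min/max 0.058444353474645494 0.1499161614727934 [0.57835593 0.27121169 0.1040757 ]
spare 280 ((450.8211669921875, 32.13908386230469), 55.11114501953125)
17 27.375
diff 0
```

```bash
python3 -c "
from h import *
print(order.hand_in())"
```

```text
the job is handed in; nothing more can be done
None
```

The red-grip pail is hanging on the stand, with its grip over both yellow prongs, and I handed the job in at about 27 s. I swung the bail upright and lifted the pail level by the grip. I then carried it above the spare pail, came in past the prongs' free tips, lowered it onto both prongs, let go and backed away.

Last checks:
- **Seating:** the measured grip position is within about 5 mm of my estimate of the hook seat.
- **Clearance:** the pail's underside is about 60 mm above the work surface, clear of the tray.
- **Stillness:** two pictures about 0.4 s apart showed no change around the stand.
- **Gripper:** it reads no contact force and is about 170 mm above the hung grip.
- **Spare pail:** its rim measured within about 4 mm of where it started. That is the spread of the measurement, and I never touched it.

No check failed or disagreed. The largest wrist force in the readings I took was about 8 N.

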